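# Open a touch-latch pantry cupboard

### The job

Open the left-hand door (as you face the doors) of the low two-door cupboard: it has no handle, so press it in gently with shut fingertips beside its free edge until the touch latch lets go, then take the hand away so that it springs ajar by itself. Put the fingers behind its free edge, swing it out to about a right angle and leave it standing there. Grip nothing, keep the right-hand door shut, and do not disturb the jars, crockery and other things.

Things in the scene. Friction and masses are not known exactly. Their poses are not given: they have to be found in the camera images.
- cabinet: Low pale-wood cupboard fixed to the base: carcass 200 deep, 320 wide, 240 high, two plain white doors in front, no handles. Origin at the centre of its underside, z up, own -x pointing out of the front, +y to the left of a person facing the doors (away from the robot). Carcass front at own x = -100 mm, shut doors' outer faces at x = -123. Inside, the top 100 mm is empty for 50 mm behind the front.
- left_door (a joint): Angle (rad) of the left-hand door, the one farther from the robot: 0 shut, positive outwards, stop 1.66. Panel 158 wide, 16 thick, 10 to 236 mm above the base; free edge at the cupboard's middle. Pressed in 4 to 5 mm beside the free edge (-0.025 rad, 5 to 10 N; stops hard at -0.042) its latch lets go; once the finger withdraws it springs to about 0.4 rad, then swings freely and stays where left.
- right_door (a joint): Angle (rad) of the right-hand door, nearer the robot: mirror image of the left-hand one, with its own touch latch, hinged at the cupboard's right-hand side. 0 is shut; to stay shut.
- left_door_corner (a point): Upper corner of the left-hand door at its free edge, on its outer face; moves with the door. When shut it lies at x = -123, y = +1.5, z = 236 mm in the cupboard's frame.
- left_door_pivot (a point): Point on the left-hand door's vertical hinge axis, at the height of the door's top edge and mid-thickness of the door: x = -115, y = +159, z = 236 mm in the cupboard's frame. The free edge is 157.5 mm from this axis.
- bowl: Blue-glazed ceramic sugar bowl, 90 across, 58 high, standing on the base in front of the right-hand door, outside the left-hand door's swing. Origin at the centre of its underside. Leave it alone.
- tin: Round tea tin 74 across, 119 high, standing on the cupboard's top, at least 100 mm behind its front edge. Origin at the centre of its underside. Leave it alone.
- jar_a: Glass spice jar with a dark twist cap, 44 across, 95 high, on the riser's top tier. Origin at the centre of its underside. Leave it alone.
- jar_b: Glass spice jar with a dark twist cap, 44 across, 101 high, on the riser's top tier. Origin at the centre of its underside. Leave it alone.
- jar_c: Glass spice jar with a dark twist cap, 46 across, 87 high, on the riser's top tier. Origin at the centre of its underside. Leave it alone.
- cup: White ceramic cup without handle, 74 across, 68 high, on the riser's lower tier. Origin at the centre of its underside. Leave it alone.
- spoon: Steel sugar spoon, 130 long, lying on the riser's lower tier. Leave it alone.
- scoop: White plastic scoop, 46 wide, 130 long, lying on the riser's lower tier. Leave it alone.

How it is judged:
By the outcome, as a careful person would: the job done as asked, in the order asked, and still so for the second after the job is handed in, with the robot touching nothing.
It also fails if it takes over 51 s, if anything falls off the work surface, if the arm or the gripper's body presses on something with over 40 N, if the wrist force passes 120 N, or if a joint passes its speed limit or range.

### The arm

A 6-joint arm with a two-finger parallel gripper is mounted at the origin on the work surface. World frame = base frame: x ahead of the robot, y to its left, z up, the work surface at z = 0. Lengths are in m, angles in rad, forces in N, time in s.
With the tool pointing down it reaches from about 0.3 to 0.875 m from the base axis. Payload 6.4 kg.
Tool frame: the origin (TCP) lies at the very end of the fingers, on their centre line; the grasp point (between the pads) lies 19 mm behind it (ctrl.tcp_to_grasp is the distance from the TCP to the grasp point, in m); z points along the fingers, y is the direction in which the jaws open and shut (so a half turn about z gives the same grasp; the last joint's range is limited). The gripper opens to 85 mm and grips with 20 to 120 N. Pads are 22 mm wide; open, the fingers measure 114 mm over their backs; the gripper's body (76 mm by 85 mm) begins 54 mm behind the grasp point. The pads swing forward as they close: fully open they stand 13 mm farther back than shut.
Start: joints at [0.935, 0.181, 1.607, -0, 1.354, -0.206], TCP at [0.24, 0.523, 0.231] pointing down, gripper open.
Joint ranges: [-2.99, 2.99], [-0.89, 2.07], [0.3, 2.58], [-1.14, 4.28], [0, 2.63], [-3.12, 3.12]. Speed limits (rad/s): [2.57, 2.57, 3.01, 3.14, 3.14, 3.14].

### API

Orientations are given as a unit quaternion [w, x, y, z].
In Python, from bench import ctrl gives the robot as it stands. The module is installed in compiled form; this text tells all that it offers.
- The arm moves only by the tool drive_tool, never from a script. Its argument "deltas" is a list of rows, each an object with "slide": the shift along the tool's x, y, z as a fraction of full scale, a list of three; "delta_rot": the turn, a rotation vector about the tool's x, y, z as a fraction of full scale, a list of three; "hand": the opening, from 0 (shut) to 1 (fully open). In form: [{"slide": [tx, ty, tz], "delta_rot": [wx, wy, wz], "hand": hand}, ...]. A call has exactly 5 rows; each row shifts and turns the commanded pose from where the row before left it, along the tool's axes as they then stand; what a row does not reach is not made up. Full scale, the value 1, is 50 mm for a shift and 180 degrees for a turn. A row lasts 1/8 s, in which the tool goes at most 62.5 mm and 10.7 degrees, less where a joint would pass 70% of its speed; a pose out of reach is approached as far as the arm can. A call with a number of a shift or a turn outside -1 to 1 is refused whole. A call with a gripper value outside its range is refused whole. The fingers move at their own pace and stop on an object; the grip force is fixed at half the most. Time passes only in rows, so rows that do not move let the fingers close, or fill a call up. It gives the time, the measured TCP pose, the force and the opening at its end, in the units of the state.
- ctrl.get_obs(): the state, without advancing time (a new reading comes with each control period).
- ctrl.camera(name): name is "side" or "top"; returns a dict with "frame" (420x560x3 uint8, red, green, blue), "mtx" (3x3 intrinsics, pixels), "dist" ([k1, k2, p1, p2, k3] as OpenCV has them; the pictures are not rectified), "R" (3x3) and "t" (3): a world point X has camera coordinates R X + t. Camera axes: x right, y down, z forward; pixel columns grow to the right and rows downward; lengths in m; the calibration is good to about 2 mm. A picture is of the moment at which its call begins. There is no depth.
- ctrl.hand_in(): hands the job in, once; it reports no verdict.
The state is a dict: "time_s": time; "q": joint angles; "dq": joint speeds; "joint_efforts": joint torques, N m; "eef_pos": TCP position; "eef_rot": TCP orientation; "wrist_force": force on the tool from outside, world axes, zero at the start; "torque": the same for the moment, N m; "opening": opening from 0.0 (shut) to 1.0 (fully open).
Only numpy, scipy, OpenCV 4.12 (cv2) and the standard library are available. Lean on these libraries where they do the work, as an engineer would, in place of code of your own. Each camera call takes 0.05 s, during which the arm holds its last target.

## Working session

There is one attempt and no reset: what is moved stays moved. The work goes in short steps, Python scripts to look and compute and a tool call to move; the robot and the scene stay as the last step left them, time stands still between calls to the robot, and variables do not carry over. Pictures are saved under pics/ and viewed, and the job is handed in when it is done.

Besides the shell and the picture viewer there is one more tool, called after "Emit:" in YAML: its name, and indented under it one key for each argument. drive_tool: Moves the arm, as the interface text tells. Its arguments: {"type":"object","properties":{"deltas":{"type":"array","items":{"type":"object","properties":{"slide":{"type":"array","items":{"type":"number"}},"delta_rot":{"type":"array","items":{"type":"number"}},"hand":{"type":"number"}}}}},"required":["deltas"]}

```bash
mkdir -p pics; python3 - <<'E'
from bench import ctrl
import cv2,pickle
o=ctrl.get_obs();print(o)
for n in("side","top"):
    c=ctrl.camera(n);pickle.dump(c,open(n+".pkl","wb"));cv2.imwrite(f"pics/{n}0.png",c["frame"][...,::-1]);print(n,c["mtx"],c["dist"],c["R"],c["t"])
E
```

```text
{'time_s': 0.0, 'q': array([ 9.34735826e-01,  1.81559959e-01,  1.60803362e+00, -3.70349770e-06,
        1.35380355e+00, -2.06321784e-01]), 'dq': array([-0.00065335,  0.00016132, -0.00035199,  0.00041492, -0.00137325,
        0.00084555]), 'joint_efforts': array([-1.34960483e-03, -4.44868362e+01, -3.51344275e+01, -2.96818034e-04,
        8.95504112e-03,  5.60741580e-05]), 'eef_pos': array([0.23921575, 0.52225238, 0.23036115]), 'eef_rot': array([-3.67227774e-04,  2.13219315e-01,  9.77003946e-01, -8.24123297e-04]), 'wrist_force': array([0.25720438, 0.69978413, 0.62159884]), 'torque': array([ 0.00447062, -0.018276  , -0.00541892]), 'opening': 1.0041591848551101}
side [[396.80615021   0.         283.14607688]
 [  0.         396.80615021 206.03521771]
 [  0.           0.           1.        ]] [-0.06507968  0.          0.          0.          0.        ] [[ 0.4823823  -0.87581945  0.01573574]
 [-0.65840657 -0.37436756 -0.65295461]
 [ 0.57776129  0.30461323 -0.75723356]] [-0.22870526  0.48894686  0.59307046]
top [[512.92770508   0.         280.20737247]
 [  0.         512.92770508 204.65641188]
 [  0.           0.           1.        ]] [-0.14081341  0.          0.          0.          0.        ] [[-0.10381069 -0.99458802 -0.00424404]
 [-0.9674893   0.10196985 -0.23144461]
 [ 0.2306248  -0.01992036 -0.97283882]] [0.08701888 0.56008202 1.19426853]
```

View pics/side0.png

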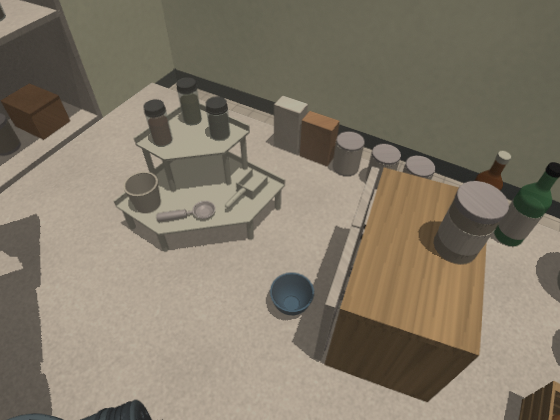

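View pics/top0.png

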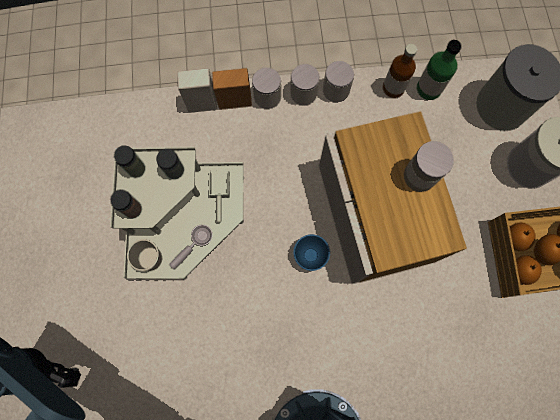

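The top view shows the cupboard facing image-left, which is world +y. The left-hand door is the upper one in the image (farther from the robot), and the gap between the doors is near (350,203). I'll zoom in to get precise corners.

```bash
python3 - <<'E'
import cv2
a=cv2.imread("pics/top0.png")[95:295,290:480];cv2.imwrite("pics/topz.png",cv2.resize(a,None,fx=3,fy=3,interpolation=cv2.INTER_CUBIC))
a=cv2.imread("pics/side0.png")[150:405,315:500];cv2.imwrite("pics/sidez.png",cv2.resize(a,None,fx=2.3,fy=2.3,interpolation=cv2.INTER_CUBIC))
E
```

```text
(no output)
```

View pics/topz.png

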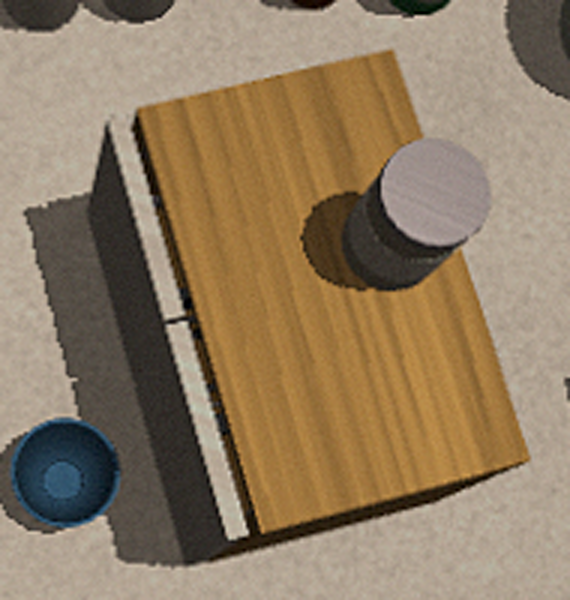

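View pics/sidez.png

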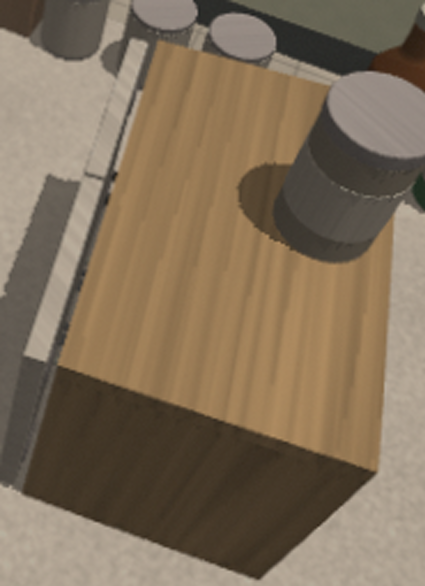

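```bash
cat > h.py <<'E'
import numpy as np,cv2,pickle
from scipy.optimize import least_squares
from scipy.spatial.transform import Rotation as Ro
def proj(c,X): return cv2.projectPoints(np.asarray(X,float).reshape(-1,3),cv2.Rodrigues(c["R"])[0],c["t"],c["mtx"],c["dist"])[0][:,0]
E
python3 - <<'E'
from h import *
T=pickle.load(open("top.pkl","rb"));S=pickle.load(open("side.pkl","rb"))
t=[((-100,160,240),(135,107)),((100,160,240),(393,50)),((100,-160,240),(528,460)),((-100,-160,240),(260,533)),((-123,159.5,236),(110,122)),((-123,1.5,236),(163,323)),((-123,-159.5,236),(228,540))]
s=[((-100,160,240),(157,42)),((100,-160,240),(377,472)),((-100,-160,240),(60,366)),((-123,159.5,236),(132,40)),((-123,1.5,236),(85,176)),((-123,-159.5,236),(25,358)),((100,-160,0),(260,578)),((-100,-160,0),(22,493))]
tp=np.array([a[0] for a in t])/1e3;tu=np.array([a[1] for a in t])/3+[290,95]-.33
sp=np.array([a[0] for a in s])/1e3;su=np.array([a[1] for a in s])/2.3+[315,150]-.28
def W(p,x): c,n=np.cos(x[2]),np.sin(x[2]); return np.c_[p[:,0]*c-p[:,1]*n+x[0],p[:,0]*n+p[:,1]*c+x[1],p[:,2]]
f=lambda x:np.r_[(proj(T,W(tp,x))-tu).ravel(),(proj(S,W(sp,x))-su).ravel()]
r=least_squares(f,[.55,-.1,-1.4]);x=r.x
print(x,np.degrees(x[2]));print(r.fun.reshape(-1,2).round(1))
np.save("cab.npy",x)
print(W(np.array([[-.123,.0015,.236],[-.115,.159,.236],[-.123,-.1595,.236]]),x))
# bowl centre approx via rim, top image
for c,px in((T,(312,250)),(S,(292,290))):
  u=cv2.undistortPoints(np.array([[px]],float),c["mtx"],c["dist"])[0,0]
  d=c["R"].T@np.r_[u,1];o=-c["R"].T@c["t"];print("bowl",o+d*(.058-o[2])/d[2])
E
```

```text
[ 0.53500683 -0.22748739 -1.42675874] -81.74725442316769
[[ 0.5 -0.1]
 [-0.  -1. ]
 [ 1.2 -0.3]
 [ 0.6 -0.3]
 [-1.3 -1.8]
 [ 0.8 -1.1]
 [ 0.2  0.1]
 [ 0.  -0.5]
 [ 0.8  0.7]
 [-1.   0.5]
 [-1.1 -1. ]
 [-0.2 -1.2]
 [-1.  -0.2]
 [-0.4  1.6]
 [-0.3  1.3]]
[[ 0.51883587 -0.1055458   0.236     ]
 [ 0.6758532  -0.0908554   0.236     ]
 [ 0.3595031  -0.12865575  0.236     ]]
bowl [ 0.44747929 -0.03697634  0.058     ]
bowl [ 0.44744381 -0.03402151  0.058     ]
```

Emit:
drive_tool:
  deltas:
    - {"slide": [0,0,-0.6],"delta_rot": [0,0,0],"hand": 0}
    - {"slide": [0,0,-0.7],"delta_rot": [0,0,0.05],"hand": 0}
    - {"slide": [0,0,-0.7],"delta_rot": [0,0,0.05],"hand": 0}
    - {"slide": [0,0,-0.7],"delta_rot": [0,0,0.05],"hand": 0}
    - {"slide": [0,0,-0.6],"delta_rot": [0,0,0.05],"hand": 0}

```text
time_s: 0.72
eef_pos: [0.2395, 0.5226, 0.3973]
eef_rot: [-0.0, 0.507, 0.862, 0.0]
wrist_force: [0.8, 0.1, -0.1]
opening: 0.002
```

```bash
cat >> h.py <<'E'
cab=np.load("cab.npy") if __import__("os").path.exists("cab.npy") else None
def plan(own,yaw,tilt,n):
    """own: TCP target in cupboard frame (m); yaw: tool y direction rel. own y (deg, ccw); tilt: deg, tips lead toward own +x"""
    from bench import ctrl
    o=ctrl.get_obs();q=o["eef_rot"];R=Ro.from_quat(np.r_[q[1:],q[0]])
    C=Ro.from_euler("z",cab[2]);P=C.apply(own)+[cab[0],cab[1],0]
    cur=C.inv().apply(o["eef_pos"]-[cab[0],cab[1],0])
    # base: tool y=own y, z=down, x = y x z = own -x
    B=Ro.from_matrix(np.array([[-1,0,0],[0,1,0],[0,0,-1.]]).T)
    G=C*Ro.from_euler("z",yaw,degrees=True)*Ro.from_euler("y",-tilt,degrees=True)*B
    E=(R.inv()*G).as_rotvec();E_=np.degrees(E)
    d=R.inv().apply(P-o["eef_pos"])
    print("t",round(o["time_s"],2),"own mm",(cur*1e3).round(1),"F own",C.inv().apply(o["wrist_force"]).round(2),"open",round(o["opening"],2),"q",o["q"].round(2))
    print("tot slide",(d/.05).round(3),"rot",(E/np.pi).round(3),"deg",E_.round(1))
    # tool-frame rows with equal increments
    p=o["eef_pos"].copy();r=R
    for i in range(n):
        s=r.inv().apply((P-o["eef_pos"])/n)/.05
        print(i,s.round(3),(E/np.pi/n).round(4)); r=r*Ro.from_rotvec(E/n)
    return G
E
python3 - <<'E'
from h import *
plan([-.25,.02,.36],0,0,12)
E
```

```text
t 0.72 own mm [-784.8 -184.8  397.3] F own [ 0.    0.83 -0.07] open 0.0 q [0.93 0.1  1.37 0.   1.67 0.43]
tot slide [-11.453   0.025   0.746] rot [-0.    -0.     0.116] deg [-0.  -0.  20.8]
0 [-0.954  0.002  0.062] [-0.     -0.      0.0096]
1 [-0.954  0.031  0.062] [-0.     -0.      0.0096]
2 [-0.953  0.06   0.062] [-0.     -0.      0.0096]
3 [-0.95   0.089  0.062] [-0.     -0.      0.0096]
4 [-0.947  0.117  0.062] [-0.     -0.      0.0096]
5 [-0.943  0.146  0.062] [-0.     -0.      0.0096]
6 [-0.938  0.175  0.062] [-0.     -0.      0.0096]
7 [-0.933  0.203  0.062] [-0.     -0.      0.0096]
8 [-0.926  0.231  0.062] [-0.     -0.      0.0096]
9 [-0.919  0.259  0.062] [-0.     -0.      0.0096]
10 [-0.91   0.287  0.062] [-0.     -0.      0.0096]
11 [-0.901  0.314  0.062] [-0.     -0.      0.0096]
```

Emit:
drive_tool:
  deltas:
    - {"slide": [-0.9,0,0],"delta_rot": [0,0,0],"hand": 0}
    - {"slide": [-0.9,0,0],"delta_rot": [0,0,0],"hand": 0}
    - {"slide": [-0.9,0,0],"delta_rot": [0,0,0],"hand": 0}
    - {"slide": [-0.9,0,0],"delta_rot": [0,0,0],"hand": 0}
    - {"slide": [-0.9,0,0],"delta_rot": [0,0,0],"hand": 0}

```text
time_s: 1.35
eef_pos: [0.3503, 0.3253, 0.3959]
eef_rot: [-0.0, 0.505, 0.863, -0.0]
wrist_force: [1.4, 0.7, 0.2]
opening: -0.001
```

Emit:
drive_tool:
  deltas:
    - {"slide": [-0.9,0,0],"delta_rot": [0,0,0],"hand": 0}
    - {"slide": [-0.9,0,0],"delta_rot": [0,0,0],"hand": 0}
    - {"slide": [-0.9,0,0],"delta_rot": [0,0,0],"hand": 0}
    - {"slide": [-0.9,0,0],"delta_rot": [0,0,0],"hand": 0}
    - {"slide": [-0.9,0,0],"delta_rot": [0,0,0],"hand": 0}

```text
time_s: 1.98
eef_pos: [0.4607, 0.1292, 0.396]
eef_rot: [-0.0, 0.505, 0.863, -0.0]
wrist_force: [-0.2, -0.0, 0.3]
opening: -0.001
```

```bash
python3 - <<'E'
from h import *
plan([-.18,.02,.20],0,30,5)
E
```

```text
t 1.98 own mm [-363.7  -22.4  396. ] F own [-0.01 -0.17  0.28] open -0.0 q [ 0.02 -0.13  1.6   0.    1.67 -0.49]
tot slide [-3.733 -0.532  3.919] rot [ 0.031 -0.165  0.115] deg [  5.5 -29.7  20.6]
0 [-0.747 -0.106  0.784] [ 0.0061 -0.033   0.0229]
1 [-0.667 -0.04   0.858] [ 0.0061 -0.033   0.0229]
2 [-0.575  0.022  0.923] [ 0.0061 -0.033   0.0229]
3 [-0.473  0.078  0.976] [ 0.0061 -0.033   0.0229]
4 [-0.362  0.128  1.018] [ 0.0061 -0.033   0.0229]
```

Emit:
drive_tool:
  deltas:
    - {"slide": [-0.5,-0.1,0.5],"delta_rot": [0.006,-0.033,0.023],"hand": 0}
    - {"slide": [-0.45,-0.05,0.6],"delta_rot": [0.006,-0.033,0.023],"hand": 0}
    - {"slide": [-0.4,0,0.65],"delta_rot": [0.006,-0.033,0.023],"hand": 0}
    - {"slide": [-0.35,0.05,0.7],"delta_rot": [0.006,-0.033,0.023],"hand": 0}
    - {"slide": [-0.25,0.05,0.7],"delta_rot": [0.006,-0.033,0.023],"hand": 0}

```text
time_s: 2.6
eef_pos: [0.5026, 0.0061, 0.2605]
eef_rot: [0.198, 0.633, 0.729, -0.169]
wrist_force: [-0.1, -0.0, 0.4]
opening: -0.001
```

```bash
python3 - <<'E'
from h import *
plan([-.14,.02,.20],0,30,5)
E
```

```text
t 2.6 own mm [-235.9    1.5  260.5] F own [ 0.04 -0.09  0.36] open -0.0 q [ 0.1   0.04  1.79 -0.55  1.32  0.1 ]
tot slide [-1.047  0.37   2.011] rot [ 0.001  0.001 -0.001] deg [ 0.1  0.2 -0.2]
0 [-0.209  0.074  0.402] [ 0.0001  0.0002 -0.0002]
1 [-0.21   0.074  0.402] [ 0.0001  0.0002 -0.0002]
2 [-0.21   0.074  0.402] [ 0.0001  0.0002 -0.0002]
3 [-0.21   0.074  0.402] [ 0.0001  0.0002 -0.0002]
4 [-0.211  0.074  0.402] [ 0.0001  0.0002 -0.0002]
```

Emit:
drive_tool:
  deltas:
    - {"slide": [-0.15,0.07,0.38],"delta_rot": [0,0,0],"hand": 0}
    - {"slide": [-0.15,0.07,0.38],"delta_rot": [0,0,0],"hand": 0}
    - {"slide": [-0.15,0.07,0.38],"delta_rot": [0,0,0],"hand": 0}
    - {"slide": [-0.15,0.08,0.38],"delta_rot": [0,0,0],"hand": 0}
    - {"slide": [-0.15,0.08,0.38],"delta_rot": [0,0,0],"hand": 0}

```text
time_s: 3.22
eef_pos: [0.5327, -0.0704, 0.1971]
eef_rot: [0.196, 0.632, 0.73, -0.169]
wrist_force: [-0.6, 0.9, 0.3]
opening: 0.001
```

```bash
python3 - <<'E'
from h import *
plan([-.14,.02,.20],0,30,5)
from bench import ctrl
ims=[]
for n in("side","top"):
    c=ctrl.camera(n)["frame"][...,::-1]; ims.append(c[60:360,180:500])
cv2.imwrite("pics/a1.png",cv2.resize(np.hstack(ims),None,fx=1.25,fy=1.25))
E
```

```text
t 3.23 own mm [-155.8   20.3  197.1] F own [-0.98 -0.5   0.31] open 0.0 q [-0.06  0.14  1.82 -0.57  1.13  0.03]
tot slide [-0.302 -0.005  0.108] rot [ 0.001  0.    -0.   ] deg [ 0.1  0.  -0.1]
0 [-0.06  -0.001  0.022] [ 0.0001  0.     -0.0001]
1 [-0.06  -0.001  0.022] [ 0.0001  0.     -0.0001]
2 [-0.06  -0.001  0.022] [ 0.0001  0.     -0.0001]
3 [-0.06  -0.001  0.022] [ 0.0001  0.     -0.0001]
4 [-0.06  -0.001  0.022] [ 0.0001  0.     -0.0001]
```

View pics/a1.png

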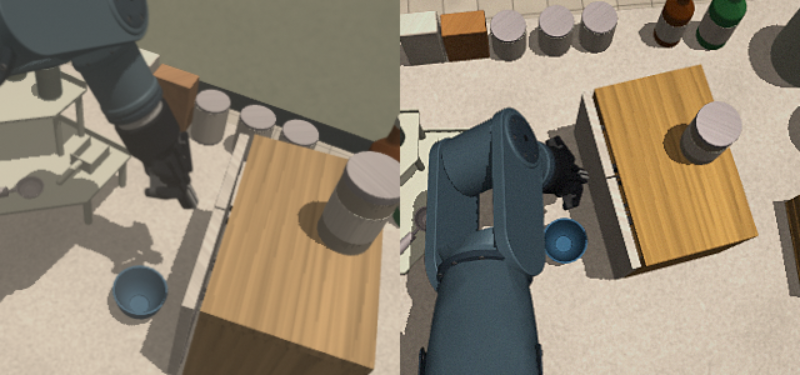

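The fingertips are just off the door face beside the gap: side crop about (195,205), top crop about (583,172). I'll approach gently.

Emit:
drive_tool:
  deltas:
    - {"slide": [-0.09,0,0.05],"delta_rot": [0,0,0],"hand": 0}
    - {"slide": [-0.09,0,0.05],"delta_rot": [0,0,0],"hand": 0}
    - {"slide": [-0.09,0,0.05],"delta_rot": [0,0,0],"hand": 0}
    - {"slide": [-0.035,0,0.02],"delta_rot": [0,0,0],"hand": 0}
    - {"slide": [-0.035,0,0.02],"delta_rot": [0,0,0],"hand": 0}

```text
time_s: 3.95
eef_pos: [0.5353, -0.089, 0.1984]
eef_rot: [0.197, 0.633, 0.73, -0.169]
wrist_force: [0.7, -0.3, -0.1]
opening: -0.003
```

```bash
python3 - <<'E'
from h import *
plan([-.1285,.02,.20],0,30,1)
E
```

```text
t 3.95 own mm [-137.    20.2  198.4] F own [ 0.39  0.61 -0.14] open -0.0 q [-0.1   0.13  1.82 -0.57  1.12 -0.  ]
tot slide [-0.164 -0.003  0.057] rot [ 0.001  0.    -0.001] deg [ 0.1  0.  -0.1]
0 [-0.164 -0.003  0.057] [ 0.0007  0.0001 -0.0006]
```

Now 1 mm steps.

Emit:
drive_tool:
  deltas:
    - {"slide": [-0.018,0,0.01],"delta_rot": [0,0,0],"hand": 0}
    - {"slide": [-0.018,0,0.01],"delta_rot": [0,0,0],"hand": 0}
    - {"slide": [-0.018,0,0.01],"delta_rot": [0,0,0],"hand": 0}
    - {"slide": [-0.018,0,0.01],"delta_rot": [0,0,0],"hand": 0}
    - {"slide": [0,0,0],"delta_rot": [0,0,0],"hand": 0}

```text
time_s: 4.58
eef_pos: [0.5358, -0.0931, 0.1983]
eef_rot: [0.197, 0.633, 0.73, -0.169]
wrist_force: [-0.6, -0.6, 0.6]
opening: 0.002
```

```bash
python3 - <<'E'
from h import *
plan([-.1285,.02,.20],0,30,1)
E
```

```text
t 4.58 own mm [-132.9   20.1  198.3] F own [ 0.55 -0.73  0.59] open 0.0 q [-0.1   0.13  1.82 -0.57  1.11 -0.01]
tot slide [-0.093 -0.002  0.014] rot [ 0.001  0.    -0.001] deg [ 0.1  0.  -0.1]
0 [-0.093 -0.002  0.014] [ 0.0006  0.0001 -0.0006]
```

Emit:
drive_tool:
  deltas:
    - {"slide": [-0.018,0,0.01],"delta_rot": [0,0,0],"hand": 0}
    - {"slide": [-0.018,0,0.01],"delta_rot": [0,0,0],"hand": 0}
    - {"slide": [0,0,0],"delta_rot": [0,0,0],"hand": 0}
    - {"slide": [0,0,0],"delta_rot": [0,0,0],"hand": 0}
    - {"slide": [0,0,0],"delta_rot": [0,0,0],"hand": 0}

```text
time_s: 5.2
eef_pos: [0.5361, -0.0949, 0.1983]
eef_rot: [0.196, 0.632, 0.73, -0.169]
wrist_force: [-0.3, 1.7, 0.6]
opening: 0.001
```

```bash
python3 - <<'E'
from h import *
plan([-.1285,.02,.20],0,30,1)
E
```

```text
t 5.2 own mm [-131.1   20.1  198.3] F own [-1.73 -0.03  0.58] open 0.0 q [-0.11  0.13  1.82 -0.57  1.11 -0.01]
tot slide [-0.062 -0.002 -0.004] rot [ 0.001  0.    -0.001] deg [ 0.1  0.  -0.1]
0 [-0.062 -0.002 -0.004] [ 0.0006  0.     -0.0005]
```

Emit:
drive_tool:
  deltas:
    - {"slide": [-0.018,0,0.01],"delta_rot": [0,0,0],"hand": 0}
    - {"slide": [-0.018,0,0.01],"delta_rot": [0,0,0],"hand": 0}
    - {"slide": [0,0,0],"delta_rot": [0,0,0],"hand": 0}
    - {"slide": [0,0,0],"delta_rot": [0,0,0],"hand": 0}
    - {"slide": [0,0,0],"delta_rot": [0,0,0],"hand": 0}

```text
time_s: 5.82
eef_pos: [0.5363, -0.0969, 0.1982]
eef_rot: [0.196, 0.633, 0.73, -0.169]
wrist_force: [-1.6, 4.8, 1.4]
opening: 0.001
```

```bash
python3 - <<'E'
from h import *
plan([-.1285,.02,.20],0,30,1)
E
```

```text
t 5.83 own mm [-129.    20.   198.2] F own [-4.94 -0.95  1.44] open 0.0 q [-0.11  0.13  1.82 -0.57  1.11 -0.01]
tot slide [-0.026 -0.    -0.025] rot [ 0.001 -0.    -0.001] deg [ 0.1 -0.  -0.1]
0 [-0.026 -0.    -0.025] [ 0.0005 -0.     -0.0005]
```

Emit:
drive_tool:
  deltas:
    - {"slide": [-0.018,0,0.01],"delta_rot": [0,0,0],"hand": 0}
    - {"slide": [-0.013,0,0.008],"delta_rot": [0,0,0],"hand": 0}
    - {"slide": [0,0,0],"delta_rot": [0,0,0],"hand": 0}
    - {"slide": [0,0,0],"delta_rot": [0,0,0],"hand": 0}
    - {"slide": [0,0,0],"delta_rot": [0,0,0],"hand": 0}

```text
time_s: 6.45
eef_pos: [0.5365, -0.0987, 0.1983]
eef_rot: [0.196, 0.633, 0.73, -0.169]
wrist_force: [-2.8, 5.4, 1.5]
opening: 0.001
```

```bash
python3 - <<'E'
from h import *
plan([-.1285,.02,.20],0,30,1)
E
```

```text
t 6.45 own mm [-127.2   20.   198.3] F own [-5.76 -1.97  1.47] open 0.0 q [-0.12  0.13  1.82 -0.57  1.11 -0.02]
tot slide [ 0.005  0.001 -0.043] rot [ 0.001 -0.    -0.001] deg [ 0.1 -0.  -0.1]
0 [ 0.005  0.001 -0.043] [ 0.0005 -0.     -0.0005]
```

Emit:
drive_tool:
  deltas:
    - {"slide": [-0.01,0,0.006],"delta_rot": [0,0,0],"hand": 0}
    - {"slide": [0,0,0],"delta_rot": [0,0,0],"hand": 0}
    - {"slide": [0,0,0],"delta_rot": [0,0,0],"hand": 0}
    - {"slide": [0,0,0],"delta_rot": [0,0,0],"hand": 0}
    - {"slide": [0,0,0],"delta_rot": [0,0,0],"hand": 0}

```text
time_s: 7.08
eef_pos: [0.5366, -0.0993, 0.1983]
eef_rot: [0.196, 0.633, 0.73, -0.169]
wrist_force: [-1.9, 5.3, 1.6]
opening: 0.001
```

```bash
python3 - <<'E'
from h import *
plan([-.1285,.02,.20],0,30,1)
E
```

```text
t 7.08 own mm [-126.6   20.   198.3] F own [-5.56 -1.1   1.61] open 0.0 q [-0.12  0.13  1.82 -0.57  1.11 -0.02]
tot slide [ 0.015  0.    -0.049] rot [ 0.001 -0.    -0.001] deg [ 0.1 -0.  -0.1]
0 [ 0.015  0.    -0.049] [ 0.0005 -0.     -0.0005]
```

The force has levelled off, which suggests the latch has let go. I'm withdrawing to let the door spring.

Emit:
drive_tool:
  deltas:
    - {"slide": [0.5,0,-0.29],"delta_rot": [0,0,0],"hand": 0}
    - {"slide": [0.7,0,-0.4],"delta_rot": [0,0,0],"hand": 0}
    - {"slide": [0.7,0,-0.5],"delta_rot": [0,0,0],"hand": 0}
    - {"slide": [0.3,0,-0.5],"delta_rot": [0,0,0],"hand": 0}
    - {"slide": [0,0,-0.5],"delta_rot": [0,0,0],"hand": 0}

```text
time_s: 7.7
eef_pos: [0.5149, 0.0497, 0.238]
eef_rot: [0.197, 0.632, 0.73, -0.169]
wrist_force: [0.3, -0.1, 0.2]
opening: -0.002
```

```bash
python3 - <<'E'
from h import *
plan([-.128,.035,.29],0,0,10)
from bench import ctrl
ims=[]
for n in("side","top"):
    c=ctrl.camera(n);pickle.dump(c,open(n+"2.pkl","wb"));c=c["frame"][...,::-1]; ims.append(c[60:360,180:500])
cv2.imwrite("pics/a2.png",cv2.resize(np.hstack(ims),None,fx=1.25,fy=1.25))
E
```

```text
t 7.7 own mm [-277.2   19.9  238. ] F own [0.14 0.32 0.22] open -0.0 q [ 0.18  0.12  1.75 -0.54  1.33  0.18]
tot slide [-3.103  0.301  0.596] rot [0.    0.167 0.   ] deg [ 0.1 30.1  0. ]
0 [-0.31  0.03  0.06] [0.     0.0167 0.    ]
1 [-0.313  0.03   0.043] [0.     0.0167 0.    ]
2 [-0.315  0.03   0.027] [0.     0.0167 0.    ]
3 [-0.316  0.03   0.01 ] [0.     0.0167 0.    ]
4 [-0.316  0.03  -0.006] [0.     0.0167 0.    ]
5 [-0.315  0.03  -0.023] [0.     0.0167 0.    ]
6 [-0.314  0.03  -0.039] [0.     0.0167 0.    ]
7 [-0.311  0.03  -0.056] [0.     0.0167 0.    ]
8 [-0.308  0.03  -0.072] [0.     0.0167 0.    ]
9 [-0.303  0.03  -0.088] [0.     0.0167 0.    ]
```

View pics/a2.png

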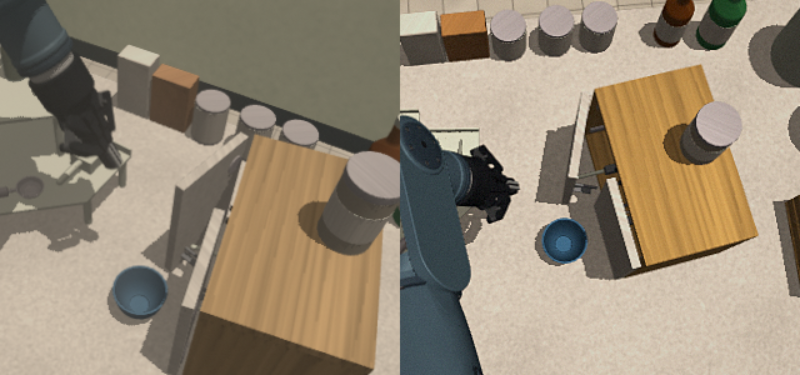

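The door has sprung ajar, with its free edge at top crop about (572,195), and the right-hand door is still shut. There are small fittings behind it, so I'll raise and straighten the tool, then zoom in.

Emit:
drive_tool:
  deltas:
    - {"slide": [0,0,-0.3],"delta_rot": [0,0.033,0],"hand": 0}
    - {"slide": [0,0,-0.3],"delta_rot": [0,0.033,0],"hand": 0}
    - {"slide": [0,0,-0.3],"delta_rot": [0,0.033,0],"hand": 0}
    - {"slide": [0,0,-0.3],"delta_rot": [0,0.033,0],"hand": 0}
    - {"slide": [0,0,-0.3],"delta_rot": [0,0.035,0],"hand": 0}

```text
time_s: 8.43
eef_pos: [0.5118, 0.0708, 0.3085]
eef_rot: [-0.0, 0.655, 0.756, 0.002]
wrist_force: [0.6, -0.3, -0.4]
opening: 0.001
```

```bash
python3 - <<'E'
from h import *
from bench import ctrl
ims=[]
for n,(r0,c0) in dict(side=(140,300),top=(110,285)).items():
    c=ctrl.camera(n);pickle.dump(c,open(n+"3.pkl","wb"));c=c["frame"][...,::-1]; ims.append(cv2.resize(c[r0:r0+150,c0:c0+100],None,fx=4,fy=4,interpolation=cv2.INTER_CUBIC))
cv2.imwrite("pics/a3.png",np.hstack(ims))
plan([-.128,.035,.29],0,0,5)
E
```

```text
t 8.53 own mm [-296.5   20.8  309.7] F own [-0.19  0.03  0.42] open 0.0 q [-0.1  -0.01  1.65  0.    1.49 -0.24]
tot slide [-3.369  0.3    0.397] rot [ 0.002  0.    -0.002] deg [ 0.3  0.  -0.3]
0 [-0.674  0.06   0.079] [ 0.0003  0.     -0.0003]
1 [-0.674  0.059  0.079] [ 0.0003  0.     -0.0003]
2 [-0.674  0.059  0.079] [ 0.0003  0.     -0.0003]
3 [-0.674  0.058  0.079] [ 0.0003  0.     -0.0003]
4 [-0.674  0.058  0.079] [ 0.0003  0.     -0.0003]
```

View pics/a3.png

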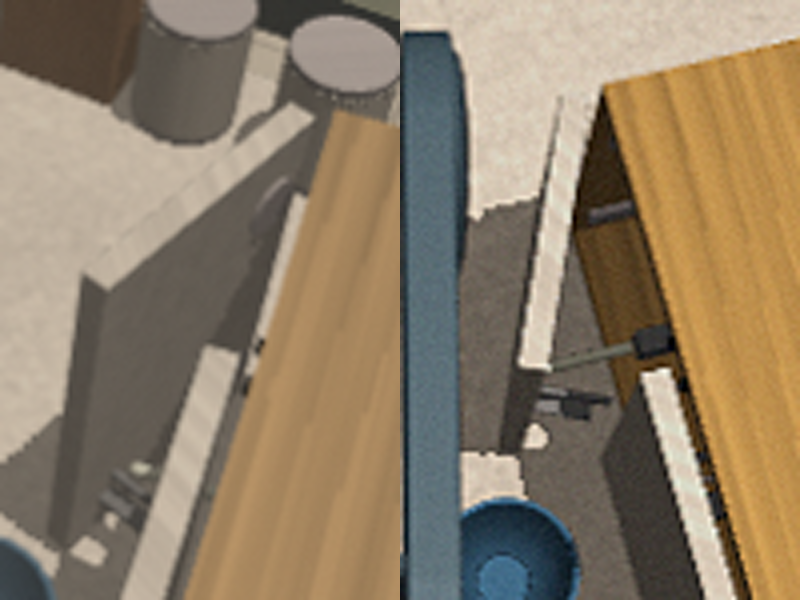

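```bash
python3 - <<'E'
from h import *
T=pickle.load(open("top3.pkl","rb"));S=pickle.load(open("side3.pkl","rb"))
C=Ro.from_euler("z",cab[2]);o3=np.r_[cab[:2],0]
def ray(c,px):
  u=cv2.undistortPoints(np.array([[px]],float),c["mtx"],c["dist"])[0,0]
  return -c["R"].T@c["t"],c["R"].T@np.r_[u,1]
def own(X): return (C.inv().apply(X-o3)*1e3).round(1)
def tri(a,b):
  o1,d1=ray(T,a);o2,d2=ray(S,b);s=np.linalg.lstsq(np.c_[d1,-d2],o2-o1,rcond=None)[0]
  p=o1+d1*s[0];r=o2+d2*s[1];return own((p+r)/2),np.linalg.norm(p-r)*1e3
print("striker",tri((328.7,210),(332.5,262.5)))
# door top free corners
f=lambda x,y:(285+(x-400)/4,110+y/4); g=lambda x,y:(300+x/4,140+y/4)
print("outer free",tri(f(519,365),g(83,274)),"inner free",tri(f(550,370),g(107,290)))
for z in (.236,.22,.2,.18,.15,.1):
  out=[]
  for px in (f(552,365),f(640,347)):
    o,d=ray(T,px);X=o+d*(z-o[2])/d[2];p=proj(S,X)[0];out+=[own(X),((p-[300,140])*4).round()]
  print(z,*out)
E
```

```text
striker (array([-141.4,   20.9,   80.1]), np.float64(6.237101098329747))
outer free (array([-184.2,   17.6,  236. ]), np.float64(1.6007956582203215)) inner free (array([-170.3,    9.6,  240.1]), np.float64(0.053171130723732335))
0.236 [-168.    12.9  236. ] [113. 292.] [-119.9   10.8  236. ] [218. 326.]
0.22 [-165.7   16.4  220. ] [117. 311.] [-116.9   14.3  220. ] [221. 345.]
0.2 [-163.    20.7  200. ] [121. 333.] [-113.2   18.6  200. ] [224. 368.]
0.18 [-160.2   25.1  180. ] [124. 354.] [-109.6   22.9  180. ] [228. 389.]
0.15 [-156.    31.6  150. ] [130. 384.] [-104.    29.4  150. ] [232. 419.]
0.1 [-149.    42.4  100. ] [138. 430.] [-94.8  40.1 100. ] [239. 465.]
```

```bash
python3 - <<'E'
from h import *
S=pickle.load(open("side3.pkl","rb"))["frame"][...,::-1];T=pickle.load(open("top3.pkl","rb"))["frame"][...,::-1]
a=S[195:285,305:365];b=T[170:230,305:365]
g=lambda i:np.clip(255*(i/255.)**.5,0,255).astype(np.uint8)
a=cv2.resize(g(a),(390,585),interpolation=cv2.INTER_CUBIC);b=cv2.resize(g(b),(400,400),interpolation=cv2.INTER_CUBIC);b=cv2.copyMakeBorder(b,0,185,0,0,cv2.BORDER_CONSTANT)
cv2.imwrite("pics/a4.png",np.hstack([a,b]))
E
```

```text
(no output)
```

View pics/a4.png

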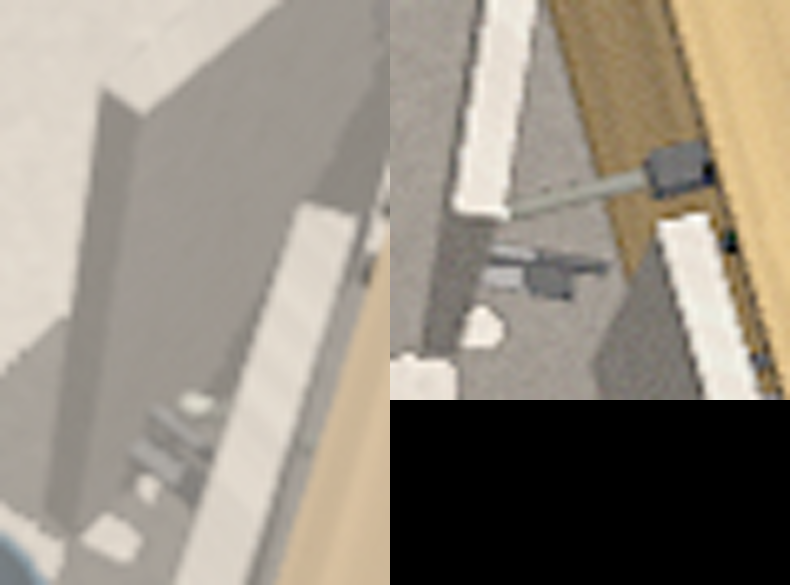

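The fittings seen behind the door (top crop rod, side crop about (335,257)) sit low, at or below z ≈ 0.1. The top strip is clear, and the door angle is about 0.41 rad. I'm moving over the gap now.

Emit:
drive_tool:
  deltas:
    - {"slide": [-0.65,0,0],"delta_rot": [0,0,0],"hand": 0}
    - {"slide": [-0.65,0,0],"delta_rot": [0,0,0],"hand": 0}
    - {"slide": [-0.7,0,0],"delta_rot": [0,0,0],"hand": 0}
    - {"slide": [-0.7,0.1,0],"delta_rot": [0,0,0],"hand": 0}
    - {"slide": [-0.6,0.05,0],"delta_rot": [0,0,0],"hand": 0}

```text
time_s: 9.15
eef_pos: [0.5424, -0.0921, 0.3068]
eef_rot: [0.001, 0.655, 0.756, -0.0]
wrist_force: [-0.3, 0.5, -0.2]
opening: 0.002
```

```bash
python3 - <<'E'
from h import *
plan([-.130,.028,.20],0,0,5)
E
```

```text
t 9.15 own mm [-133.    26.7  306.8] F own [-0.56 -0.24 -0.24] open 0.0 q [-0.38  0.07  1.58 -0.    1.49 -0.53]
tot slide [-0.056  0.026  2.136] rot [-0.     0.    -0.001] deg [-0.   0.1 -0.1]
0 [-0.011  0.005  0.427] [-0.      0.0001 -0.0001]
1 [-0.011  0.005  0.427] [-0.      0.0001 -0.0001]
2 [-0.011  0.005  0.427] [-0.      0.0001 -0.0001]
3 [-0.012  0.005  0.427] [-0.      0.0001 -0.0001]
4 [-0.012  0.005  0.427] [-0.      0.0001 -0.0001]
```

Emit:
drive_tool:
  deltas:
    - {"slide": [-0.05,0.02,0.35],"delta_rot": [0,0,0],"hand": 0}
    - {"slide": [0,0,0.45],"delta_rot": [0,0,0],"hand": 0}
    - {"slide": [0,0,0.45],"delta_rot": [0,0,0],"hand": 0}
    - {"slide": [0,0,0.45],"delta_rot": [0,0,0],"hand": 0}
    - {"slide": [0,0,0.45],"delta_rot": [0,0,0],"hand": 0}

```text
time_s: 9.78
eef_pos: [0.5431, -0.0914, 0.1982]
eef_rot: [-0.0, 0.654, 0.756, 0.0]
wrist_force: [0.9, -0.3, -0.3]
opening: 0.002
```

```bash
python3 - <<'E'
from h import *
plan([-.130,.028,.20],0,0,1)
from bench import ctrl
ims=[]
for n,(r0,c0) in dict(side=(120,250),top=(110,265)).items():
    c=ctrl.camera(n);c=c["frame"][...,::-1]; ims.append(cv2.resize(c[r0:r0+150,c0:c0+130],None,fx=3,fy=3,interpolation=cv2.INTER_CUBIC))
cv2.imwrite("pics/a5.png",np.hstack(ims))
E
```

```text
t 9.78 own mm [-133.6   27.5  198.2] F own [ 0.44  0.87 -0.3 ] open 0.0 q [-0.38  0.16  1.7   0.    1.28 -0.53]
tot slide [-0.071  0.009 -0.036] rot [-0. -0.  0.] deg [-0. -0.  0.]
0 [-0.071  0.009 -0.036] [-0.0001 -0.0002  0.0001]
```

View pics/a5.png

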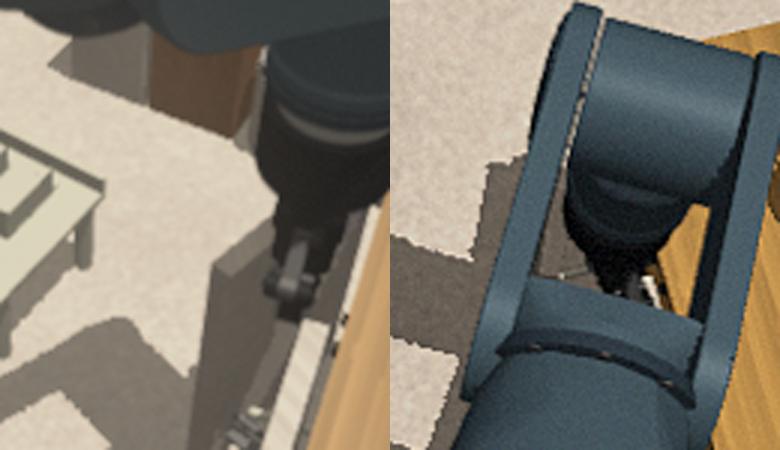

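The fingers are down behind the free edge and touching nothing. Now I'll compute the swing arc.

```bash
cat >> h.py <<'E'
def arc(al,r=.130,off=.019):
    from bench import ctrl
    o=ctrl.get_obs();q=o["eef_rot"];R=Ro.from_quat(np.r_[q[1:],q[0]]);p=o["eef_pos"]
    C=Ro.from_euler("z",cab[2]);B=Ro.from_matrix(np.array([[-1,0,0],[0,1,0],[0,0,-1.]]).T)
    print("t",o["time_s"],"own",(C.inv().apply(p-[*cab[:2],0])*1e3).round(1),"F",C.inv().apply(o["wrist_force"]).round(2),"q",o["q"].round(2))
    for a in al:
        a_=np.radians(a);s,c=np.sin(a_),np.cos(a_)
        X=np.array([-.115-r*s+off*c,.159-r*c-off*s,.2]);P=C.apply(X)+[*cab[:2],0]
        G=C*Ro.from_euler("z",-a,degrees=True)*B
        print(a,(X*1e3).round(0),(R.inv().apply(P-p)/.05).round(3),((R.inv()*G).as_rotvec()/np.pi).round(3));R,p=G,P
E
python3 - <<'E'
from h import *
arc([5,10,15,20,25,31,37,43,49,55,61,67,73,79,84,87,89,90])
E
```

```text
t 9.875 own [-134.4   26.   196.4] F [-0.95 -0.54 -0.29] q [-0.38  0.16  1.7   0.    1.28 -0.53]
5 [-107.   28.  200.] [-0.539  0.036 -0.074] [-0.002 -0.001  0.028]
10 [-119.   28.  200.] [ 0.228 -0.023  0.   ] [0.    0.    0.028]
15 [-130.   29.  200.] [ 0.228 -0.023  0.   ] [0.    0.    0.028]
20 [-142.   30.  200.] [ 0.228 -0.023  0.   ] [0.    0.    0.028]
25 [-153.   33.  200.] [ 0.228 -0.023  0.   ] [0.    0.    0.028]
31 [-166.   38.  200.] [ 0.274 -0.025  0.   ] [0.    0.    0.033]
37 [-178.   44.  200.] [ 0.274 -0.025  0.   ] [0.    0.    0.033]
43 [-190.   51.  200.] [ 0.274 -0.025  0.   ] [0.    0.    0.033]
49 [-201.   59.  200.] [ 0.274 -0.025  0.   ] [0.    0.    0.033]
55 [-211.   69.  200.] [ 0.274 -0.025  0.   ] [0.    0.    0.033]
61 [-219.   79.  200.] [ 0.274 -0.025  0.   ] [0.    0.    0.033]
67 [-227.   91.  200.] [ 0.274 -0.025  0.   ] [0.    0.    0.033]
73 [-234.  103.  200.] [ 0.274 -0.025  0.   ] [0.    0.    0.033]
79 [-239.  116.  200.] [ 0.274 -0.025  0.   ] [0.    0.    0.033]
84 [-242.  127.  200.] [ 0.228 -0.023  0.   ] [0.    0.    0.028]
87 [-244.  133.  200.] [ 0.137 -0.016  0.   ] [0.    0.    0.017]
89 [-245.  138.  200.] [ 0.091 -0.012  0.   ] [0.    0.    0.011]
90 [-245.  140.  200.] [ 0.045 -0.006  0.   ] [0.    0.    0.006]
```

Emit:
drive_tool:
  deltas:
    - {"slide": [0,0.03,-0.05],"delta_rot": [0,0,0.03],"hand": 0}
    - {"slide": [0,0.03,0],"delta_rot": [0,0,0.03],"hand": 0}
    - {"slide": [0,0,0],"delta_rot": [0,0,0.03],"hand": 0}
    - {"slide": [0.2,-0.02,0],"delta_rot": [0,0,0.025],"hand": 0}
    - {"slide": [0.2,-0.02,0],"delta_rot": [0,0,0.025],"hand": 0}

```text
time_s: 10.5
eef_pos: [0.5486, -0.0717, 0.2036]
eef_rot: [0.001, 0.804, 0.594, 0.001]
wrist_force: [-0.4, -0.9, -0.6]
opening: 0.002
```

```bash
python3 - <<'E'
from h import *
arc([25,31,37,43,49,55])
E
```

```text
t 10.5 own [-152.2   35.9  203.6] F [ 0.85 -0.48 -0.6 ] q [-0.34  0.16  1.69  0.    1.29 -0.05]
25 [-153.   33.  200.] [-0.014 -0.054  0.071] [ 0.001 -0.    -0.002]
31 [-166.   38.  200.] [ 0.274 -0.025  0.   ] [0.    0.    0.033]
37 [-178.   44.  200.] [ 0.274 -0.025  0.   ] [0.    0.    0.033]
43 [-190.   51.  200.] [ 0.274 -0.025  0.   ] [0.    0.    0.033]
49 [-201.   59.  200.] [ 0.274 -0.025  0.   ] [0.    0.    0.033]
55 [-211.   69.  200.] [ 0.274 -0.025  0.   ] [0.    0.    0.033]
```

Emit:
drive_tool:
  deltas:
    - {"slide": [0.15,-0.05,0.05],"delta_rot": [0,0,0.02],"hand": 0}
    - {"slide": [0.2,-0.02,0],"delta_rot": [0,0,0.025],"hand": 0}
    - {"slide": [0.2,-0.02,0],"delta_rot": [0,0,0.025],"hand": 0}
    - {"slide": [0.2,-0.02,0],"delta_rot": [0,0,0.025],"hand": 0}
    - {"slide": [0.2,-0.02,0],"delta_rot": [0,0,0.025],"hand": 0}

```text
time_s: 11.12
eef_pos: [0.563, -0.0264, 0.201]
eef_rot: [0.0, 0.901, 0.433, 0.001]
wrist_force: [-0.7, -0.2, 0.1]
opening: -0.003
```

```bash
python3 - <<'E'
from h import *
arc([45,50,55,60,65])
from bench import ctrl
ims=[]
for n,(r0,c0) in dict(side=(120,250),top=(110,265)).items():
    c=ctrl.camera(n);c=c["frame"][...,::-1]; ims.append(cv2.resize(c[r0:r0+150,c0:c0+130],None,fx=3,fy=3,interpolation=cv2.INTER_CUBIC))
cv2.imwrite("pics/a6.png",np.hstack(ims))
E
```

```text
t 11.125 own [-195.    56.6  201. ] F [ 0.11 -0.76  0.11] q [-0.26  0.18  1.67  0.    1.29  0.42]
45 [-193.   54.  200.] [-0.063 -0.018  0.02 ] [ 0.    -0.    -0.011]
50 [-202.   61.  200.] [ 0.228 -0.023  0.   ] [0.    0.    0.028]
55 [-211.   69.  200.] [ 0.228 -0.023  0.   ] [0.    0.    0.028]
60 [-218.   78.  200.] [ 0.228 -0.023  0.   ] [0.    0.    0.028]
65 [-225.   87.  200.] [ 0.228 -0.023  0.   ] [0.    0.    0.028]
```

View pics/a6.png

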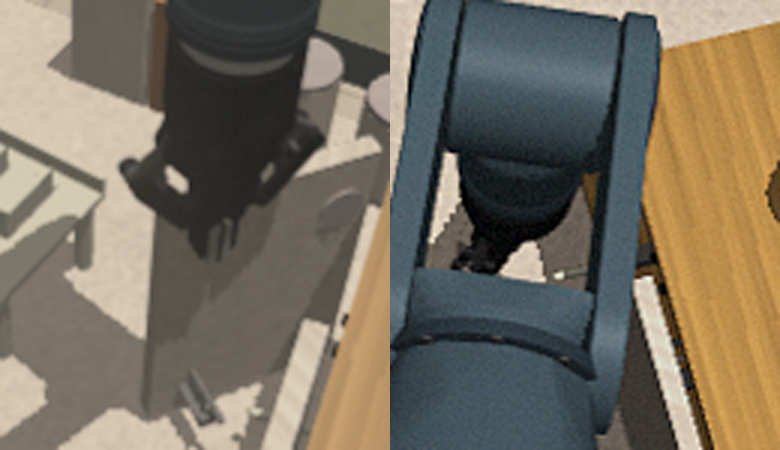

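The door follows the fingers and is at about 47°. The right-hand door is still shut, so I'm continuing.

Emit:
drive_tool:
  deltas:
    - {"slide": [0.18,-0.03,0.02],"delta_rot": [0,0,0.018],"hand": 0}
    - {"slide": [0.2,-0.02,0],"delta_rot": [0,0,0.025],"hand": 0}
    - {"slide": [0.2,-0.02,0],"delta_rot": [0,0,0.025],"hand": 0}
    - {"slide": [0.2,-0.02,0],"delta_rot": [0,0,0.025],"hand": 0}
    - {"slide": [0.2,-0.02,0],"delta_rot": [0,0,0.025],"hand": 0}

```text
time_s: 11.85
eef_pos: [0.5948, 0.0103, 0.2002]
eef_rot: [0.0, 0.966, 0.26, 0.001]
wrist_force: [-1.1, -0.6, -0.4]
opening: -0.001
```

```bash
python3 - <<'E'
from h import *
arc([70,74,78,81,83])
E
```

```text
t 11.85 own [-226.8   93.3  200.2] F [ 0.47 -1.19 -0.38] q [-0.18  0.25  1.59  0.    1.3   0.86]
70 [-231.   97.  200.] [ 0.092 -0.047  0.003] [ 0.    -0.     0.011]
74 [-235.  105.  200.] [ 0.182 -0.02   0.   ] [0.    0.    0.022]
78 [-238.  113.  200.] [ 0.182 -0.02   0.   ] [0.    0.    0.022]
81 [-240.  120.  200.] [ 0.137 -0.016  0.   ] [0.    0.    0.017]
83 [-242.  124.  200.] [ 0.091 -0.012  0.   ] [0.    0.    0.011]
```

Emit:
drive_tool:
  deltas:
    - {"slide": [0.12,-0.04,0],"delta_rot": [0,0,0.014],"hand": 0}
    - {"slide": [0.12,-0.02,0],"delta_rot": [0,0,0.015],"hand": 0}
    - {"slide": [0.12,-0.02,0],"delta_rot": [0,0,0.015],"hand": 0}
    - {"slide": [0.11,-0.015,0],"delta_rot": [0,0,0.014],"hand": 0}
    - {"slide": [0.1,-0.015,0],"delta_rot": [0,0,0.013],"hand": 0}

```text
time_s: 12.48
eef_pos: [0.6182, 0.0271, 0.2002]
eef_rot: [0.0, 0.988, 0.152, 0.001]
wrist_force: [-0.9, -0.0, -0.2]
opening: 0.002
```

```bash
python3 - <<'E'
from h import *
arc([82,84,86,88,89,90])
from bench import ctrl
ims=[]
for n,(r0,c0) in dict(side=(120,250),top=(80,265)).items():
    c=ctrl.camera(n);pickle.dump(c,open(n+"7.pkl","wb"));c=c["frame"][...,::-1]; ims.append(cv2.resize(c[r0:r0+150,c0:c0+130],None,fx=3,fy=3,interpolation=cv2.INTER_CUBIC))
cv2.imwrite("pics/a7.png",np.hstack(ims))
E
```

```text
t 12.475 own [-240.   118.9  200.2] F [-0.12 -0.92 -0.18] q [-0.15  0.3   1.52  0.    1.31  1.12]
82 [-241.  122.  200.] [ 0.067 -0.01   0.005] [ 0.    -0.001  0.007]
84 [-242.  127.  200.] [ 0.091 -0.012  0.   ] [0.    0.    0.011]
86 [-243.  131.  200.] [ 0.091 -0.012  0.   ] [0.    0.    0.011]
88 [-244.  135.  200.] [ 0.091 -0.012  0.   ] [0.    0.    0.011]
89 [-245.  138.  200.] [ 0.045 -0.006  0.   ] [0.    0.    0.006]
90 [-245.  140.  200.] [ 0.045 -0.006  0.   ] [0.    0.    0.006]
```

View pics/a7.png

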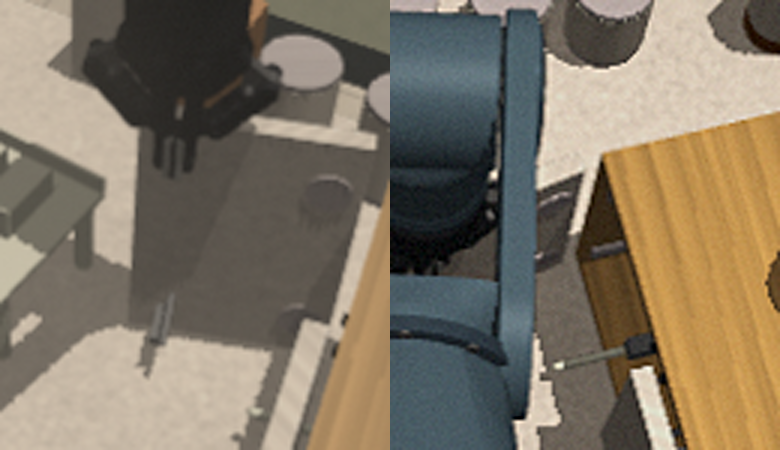

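Emit:
drive_tool:
  deltas:
    - {"slide": [0.09,-0.015,0],"delta_rot": [0,0,0.01],"hand": 0}
    - {"slide": [0.09,-0.012,0],"delta_rot": [0,0,0.011],"hand": 0}
    - {"slide": [0.08,-0.012,0],"delta_rot": [0,0,0.01],"hand": 0}
    - {"slide": [0.07,-0.01,0],"delta_rot": [0,0,0.01],"hand": 0}
    - {"slide": [0.05,-0.01,0],"delta_rot": [0,0,0.007],"hand": 0}

```text
time_s: 13.2
eef_pos: [0.6363, 0.0347, 0.2004]
eef_rot: [-0.0, 0.997, 0.076, 0.001]
wrist_force: [-1.1, -0.5, -0.8]
opening: 0.002
```

```bash
python3 - <<'E'
from h import *
arc([90])
from bench import ctrl
ims=[]
for n,(r0,c0) in dict(side=(120,250),top=(80,265)).items():
    c=ctrl.camera(n);pickle.dump(c,open(n+"8.pkl","wb"));c=c["frame"][...,::-1]; ims.append(cv2.resize(c[r0:r0+150,c0:c0+130],None,fx=3,fy=3,interpolation=cv2.INTER_CUBIC))
cv2.imwrite("pics/a8.png",np.hstack(ims))
E
```

```text
t 13.2 own [-245.   137.9  200.4] F [ 0.32 -1.15 -0.79] q [-0.13  0.34  1.47  0.    1.33  1.29]
90 [-245.  140.  200.] [ 0.042 -0.     0.008] [-0.    -0.001  0.002]
```

View pics/a8.png

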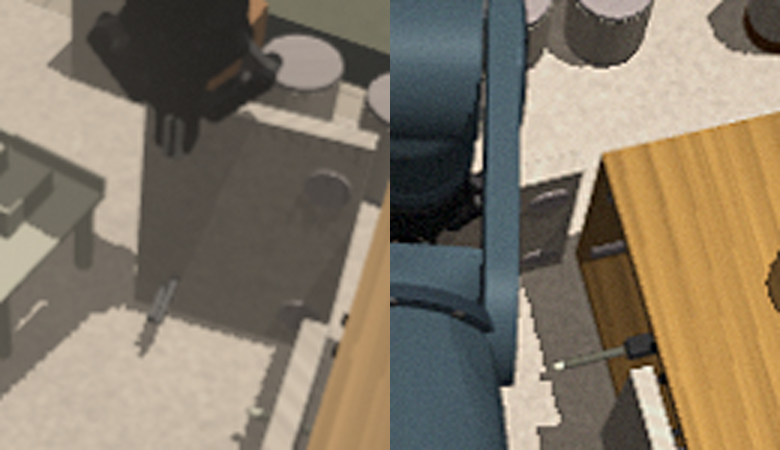

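The door is near 89–90° by the tool pose. I'm backing the fingers off its inner face, then lifting.

Emit:
drive_tool:
  deltas:
    - {"slide": [0,0,0],"delta_rot": [0,0,0],"hand": 0}
    - {"slide": [-0.15,0,0],"delta_rot": [0,0,0],"hand": 0}
    - {"slide": [-0.3,0,0],"delta_rot": [0,0,0],"hand": 0}
    - {"slide": [-0.1,0,-0.4],"delta_rot": [0,0,0],"hand": 0}
    - {"slide": [0,0,-0.7],"delta_rot": [0,0,0],"hand": 0}

```text
time_s: 13.92
eef_pos: [0.6078, 0.0304, 0.256]
eef_rot: [-0.001, 0.997, 0.076, 0.0]
wrist_force: [0.8, 0.0, -0.0]
opening: -0.002
```

Emit:
drive_tool:
  deltas:
    - {"slide": [0,0,-0.8],"delta_rot": [0,0,0],"hand": 0}
    - {"slide": [0,0,-0.8],"delta_rot": [0,0,0],"hand": 0}
    - {"slide": [0,0,-0.8],"delta_rot": [0,0,0],"hand": 0}
    - {"slide": [-0.5,0,-0.5],"delta_rot": [0,0,0],"hand": 0}
    - {"slide": [-0.5,0,0],"delta_rot": [0,0,0],"hand": 0}

```text
time_s: 14.55
eef_pos: [0.5594, 0.0225, 0.405]
eef_rot: [0.0, 0.997, 0.077, 0.005]
wrist_force: [-0.7, 0.2, -0.5]
opening: 0.002
```

Emit:
drive_tool:
  deltas:
    - {"slide": [-0.8,0,0],"delta_rot": [0,0,0],"hand": 0}
    - {"slide": [-0.8,0,0],"delta_rot": [0,0,0],"hand": 0}
    - {"slide": [-0.8,0,0],"delta_rot": [0,0,0],"hand": 0}
    - {"slide": [-0.8,0,0],"delta_rot": [0,0,0],"hand": 0}
    - {"slide": [-0.3,0,0],"delta_rot": [0,0,0],"hand": 0}

```text
time_s: 15.18
eef_pos: [0.3845, -0.004, 0.4018]
eef_rot: [0.0, 0.997, 0.076, 0.003]
wrist_force: [0.1, 0.7, -0.1]
opening: 0.002
```

```bash
python3 - <<'E'
from h import *
arc([90])
from bench import ctrl
for n in("side","top"):
    c=ctrl.camera(n);pickle.dump(c,open(n+"9.pkl","wb"));cv2.imwrite(f"pics/{n}9.png",c["frame"][...,::-1])
E
```

```text
t 15.175 own [-242.8 -116.8  401.8] F [-0.66  0.23 -0.09] q [-0.32 -0.37  1.78  0.    1.73  1.1 ]
90 [-245.  140.  200.] [ 5.114 -0.006  4.065] [ 0.    -0.002  0.003]
```

View pics/side9.png

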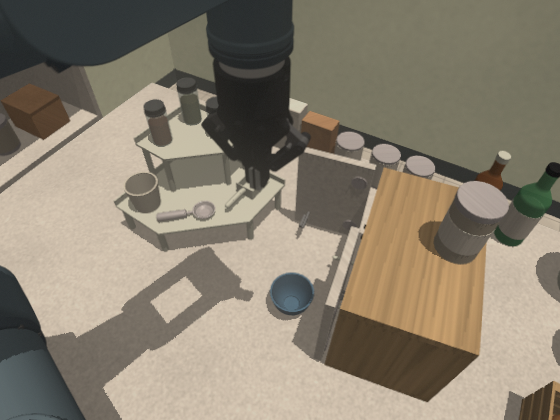

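View pics/top9.png

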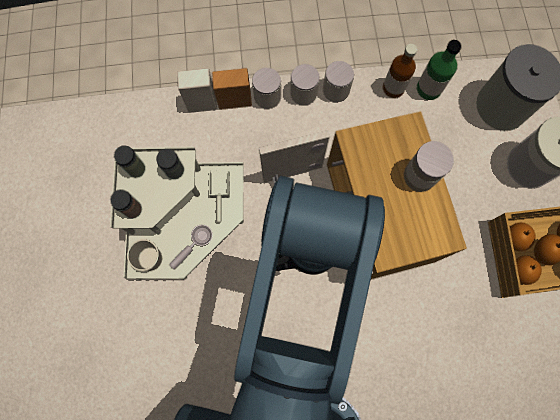

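Both views show the door standing out from the cupboard: top (261,150)–(328,140), side (298,155)–(370,180). Objects are where they were and the right-hand door is shut. I'll overlay candidate angles to measure it.

```bash
python3 - <<'E'
from h import *
C=Ro.from_euler("z",cab[2]);out=[]
for n,(r0,c0) in dict(side=(140,280),top=(105,245)).items():
    c=pickle.load(open(n+"9.pkl","rb"));im=c["frame"][...,::-1]
    z=cv2.resize(im[r0:r0+100,c0:c0+100],None,fx=4,fy=4,interpolation=cv2.INTER_CUBIC);out.append(z)
    w=z.copy()
    for a,col in((85,(0,0,255)),(90,(0,255,0)),(95,(255,0,0))):
        t=np.radians(a);s,k=np.sin(t),np.cos(t)
        pts=[]
        for off in(-.008,.008):
            pts+=[[-.115-r*s+off*k,.159-r*k-off*s,.236] for r in(.0,.1575)]
        u=((proj(c,C.apply(pts)+[*cab[:2],0])-[c0-.5,r0-.5])*4).astype(int)
        cv2.line(w,u[0],u[1],col,1);cv2.line(w,u[2],u[3],col,1);cv2.line(w,u[1],u[3],col,1)
    out.append(w)
cv2.imwrite("pics/ov.png",cv2.resize(np.vstack([np.hstack(out[:2]),np.hstack(out[2:])]),(600,600),interpolation=cv2.INTER_AREA))
E
```

```text
(no output)
```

View pics/ov.png

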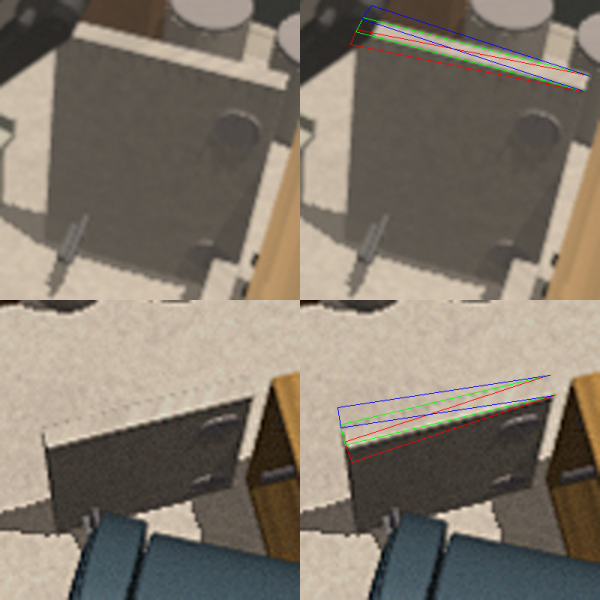

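The green 90° outline lies along the door's top edge in both views, so the angle is about 89–90°. I'll check for drift and that the right-hand door hasn't moved, then hand in.

Emit:
drive_tool:
  deltas:
    - {"slide": [0,0,0],"delta_rot": [0,0,0],"hand": 0}
    - {"slide": [0,0,0],"delta_rot": [0,0,0],"hand": 0}
    - {"slide": [0,0,0],"delta_rot": [0,0,0],"hand": 0}
    - {"slide": [0,0,0],"delta_rot": [0,0,0],"hand": 0}
    - {"slide": [0,0,0],"delta_rot": [0,0,0],"hand": 0}

```text
time_s: 15.9
eef_pos: [0.3862, -0.0039, 0.3996]
eef_rot: [-0.001, 0.997, 0.077, 0.001]
wrist_force: [-0.4, -0.8, 0.1]
opening: 0.002
```

```bash
python3 - <<'E'
from h import *
from bench import ctrl
L=lambda f:pickle.load(open(f,"rb"))["frame"].astype(int)
s9,s0=L("side9.pkl"),L("side.pkl");n=ctrl.camera("side")["frame"].astype(int)
r=lambda a,b,y0,y1,x0,x1:(abs(a-b)[y0:y1,x0:x1].mean().round(1),int((abs(a-b)[y0:y1,x0:x1].max(2)>40).sum()))
print("door drift",r(n,s9,145,240,295,375))
print("bowl",r(n,s0,270,320,265,320),"rightdoor/cab",r(n,s0,240,390,325,350),"cup/spoon",r(n,s0,170,225,118,218),"tin",r(n,s0,180,265,430,510),"jars",r(n,s0,75,145,140,200))
print(ctrl.get_obs()["wrist_force"],ctrl.get_obs()["time_s"]);print(ctrl.hand_in())
E
```

```text
door drift (np.float64(0.9), 18)
bowl (np.float64(16.3), 29) rightdoor/cab (np.float64(22.8), 322) cup/spoon (np.float64(20.2), 0) tin (np.float64(16.4), 0) jars (np.float64(17.0), 0)
[0.15764066 0.33877773 0.33014493] 15.95
the job is handed in; nothing more can be done
None
```

The left-hand door is open at about a right angle, and I handed the job in at 15.95 s of robot time. I pressed beside its free edge with shut fingertips, at about 6 N and roughly 4–5 mm. The latch let go, and when I took the hand away the door sprang to about 0.41 rad. I then put the shut fingers behind its free edge, swung it out, backed off, lifted clear and moved the arm away. Nothing was gripped.

**Last checks:**
- **Door angle:** outlines drawn over both camera views put it at about 89–90°. It barely changed between two pictures about 0.7 s apart (18 pixels differed).
- **Contact:** the wrist force was back to noise level (under 1 N), with the gripper at z = 0.40 m and nothing touching it.
- **Other things:** the bowl, tin, cup, spoon and two of the jars look unmoved. Overall brightness had shifted since the first picture, so the average differences were high (16–20 grey levels). Clear pixel changes were few: 29 at the bowl and none at the rest. I only checked the scoop and third jar by eye, and the arm partly hid them in the side view.
- **Right-hand door:** it looks shut in every view. However, 322 pixels changed in the strip holding that door. I put this down to the light and shadow from the opened door and did not check it further.

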